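# Load the end-bar drilling jig and lock its guide plate

### The arm

A 7-joint arm with a two-finger parallel gripper is mounted at the origin on a cart in front of the work surface, level with it; the furniture and walls round the work are solid. World frame = base frame: x ahead of the robot, y to its left, z up, the work surface at z = 0. Lengths are in m, angles in rad, forces in N, time in s.
With the tool pointing down it reaches from about 0.4 to 0.85 m from the base axis. Payload 10.4 kg.
Tool frame: the origin (TCP) lies at the very end of the fingers, on their centre line; the grasp point (between the pads) lies 19 mm behind it (bot.tcp_to_grasp is the distance from the TCP to the grasp point, in m); z points along the fingers, y is the line along which they close (so a half turn about z gives the same grasp; the last joint's range is limited). The gripper opens to 87 mm and grips with 3 to 60 N. Pads are 19 mm wide; open, the fingers measure 117 mm over their backs; the gripper's body (75 mm by 190 mm) begins 51 mm behind the grasp point.
Start: joints at [1.168, 0.332, -0.065, 1.46, 0.022, 1.35, -0.088], TCP at [0.232, -0.58, 0.223] pointing down, gripper open.
Joint ranges: [-2.6, 2.6], [-0.5, 2.12], [-1.47, 1.34], [0.16, 2.42], [-1.27, 4.41], [0.06, 2.06], [-2.6, 2.6]. Speed limits (rad/s): [2.22, 2.22, 2.79, 2.79, 3.14, 3.14, 3.14].

### API

Orientations are given as a unit quaternion [w, x, y, z].
In Python, from workcell import bot gives the robot as it stands. The module is installed in compiled form; this text tells all that it offers.
- The arm moves only by the tool carry_out, never from a script. Its argument "targets" is text: rows parted by semicolons, each of 4 numbers parted by spaces: the shift along the tool's x, y, z in cm, then the turn about the tool's z in rad. In form: x y z twist; .... A call has 1 to 20 rows; each row shifts and turns the commanded pose from where the row before left it, along the tool's axes as they then stand; what a row does not reach is not made up. A row lasts 1/8 s, in which the tool goes at most 62.5 mm and 10.7 degrees, less where a joint would pass 70% of its speed; a pose out of reach is approached as far as the arm can. A call with a gripper value outside its range is refused whole. "fingers" is the opening, from -1 (shut) to 1 (fully open), set as the call begins (left out, the last holds). The fingers move at their own pace and stop on an object; "newtons" is the grip in N (left out, the last holds). Time passes only in rows, so rows that do not move let the fingers close. It gives the time, the measured TCP pose, the force, the opening and the grip force at its end, in the units of the state.
- bot.sense(): the state, without advancing time (a new reading comes with each control period).
- bot.camera(name): name is "side" or "top" or "wrist"; returns a dict with "color" (384x512x3 uint8, red, green, blue), "fx", "fy", "cx", "cy" (pixels), "R" (3x3) and "t" (3): a world point X has camera coordinates R X + t. Camera axes: x right, y down, z forward; pixel columns grow to the right and rows downward; lengths in m; the calibration is good to about 2 mm. A picture is of the moment at which its call begins. There is no depth.
- bot.sign_off(): hands the job in; it is judged then, once.
The state is a dict: "time_s": time; "joint_pos": joint angles; "joint_vel": joint speeds; "effort": joint torques, N m; "tool_pos": TCP position; "tool_rot": TCP orientation; "force": force on the tool from outside, world axes, zero at the start; "wrist_torque": the same for the moment, N m; "finger_gap": opening from 0.0 (shut) to 1.0 (fully open); "gripper_force": force on a finger pad.
Only numpy, scipy, OpenCV 4.12 (cv2) and the standard library are available. Lean on these libraries where they do the work, as an engineer would, in place of code of your own. Each camera call takes 0.05 s, during which the arm holds its last target. There are 200 camera calls.

### The job

Set up the drilling jig for the next batch of short hive-frame end bars: turn the wing stud back a quarter turn to free the guide plate and swing the plate fully up, then press every short notched bar flat down into a station of its own, notched end close up to the back stop, holding it down until the sprung jaws on both sides have closed over its edges. When all the short bars are held, swing the plate down again, push the stud in and turn it a quarter turn clockwise so that the plate is locked. Leave the long bar and the other tools where they are.

Things in the scene. Friction and masses are not known exactly. Their poses are not given: they have to be found in the camera images.
- drill_jig: drilling jig fixed to the bench: base with a steel deck 25 mm above the bench, 254 mm wide (y), from x = -70 to +112 mm. Origin on the bench below the middle station's centre, +x to the back. Three stations for bars lying along x; steel back stop 14 mm high, its face at x = 70 mm. Side posts at y = +-116 mm, 27 mm above the deck, carry the closed plate, 60 mm to its top
- station_0 (a point): centre of the right (y = -70 mm) station on the deck; axes as the jig. A loaded bar has its origin here: flat on the deck, notched end at x = +68.5 mm, 1.5 mm short of the back stop. Beside it stand black hooked prongs at x = +-36 mm (14 mm long, 25 mm tall; inner faces slope in from 21 to 13.5 mm off the centre line); 58 mm between them is free for fingers, 35 mm to the next bar
- station_1 (a point): centre of the middle (y = 0) station on the deck; axes as the jig. A loaded bar has its origin here: flat on the deck, notched end at x = +68.5 mm, 1.5 mm short of the back stop. Beside it stand black hooked prongs at x = +-36 mm (14 mm long, 25 mm tall; inner faces slope in from 21 to 13.5 mm off the centre line); 58 mm between them is free for fingers, 35 mm to the next bar
- station_2 (a point): centre of the left (y = +70 mm) station on the deck; axes as the jig. A loaded bar has its origin here: flat on the deck, notched end at x = +68.5 mm, 1.5 mm short of the back stop. Beside it stand black hooked prongs at x = +-36 mm (14 mm long, 25 mm tall; inner faces slope in from 21 to 13.5 mm off the centre line); 58 mm between them is free for fingers, 35 mm to the next bar
- jaw_0_left (a joint): left sprung jaw (two prongs) of station 0, outward travel in m: 0 at rest, under 0.001 gripping a bar, about 0.0045 while a bar passes its hooks, 0.009 at most. Damped: closes over the bar's top edge within 0.3 s after the bar is fully down. Slippery. Pushing in takes about 10 N; sprung pins in the deck (5 N) push a bar up 3 to 5 mm if let go before both jaws have closed
- jaw_0_right (a joint): right sprung jaw (two prongs) of station 0, outward travel in m: 0 at rest, under 0.001 gripping a bar, about 0.0045 while a bar passes its hooks, 0.009 at most. Damped: closes over the bar's top edge within 0.3 s after the bar is fully down. Slippery. Pushing in takes about 10 N; sprung pins in the deck (5 N) push a bar up 3 to 5 mm if let go before both jaws have closed
- jaw_1_left (a joint): left sprung jaw (two prongs) of station 1, outward travel in m: 0 at rest, under 0.001 gripping a bar, about 0.0045 while a bar passes its hooks, 0.009 at most. Damped: closes over the bar's top edge within 0.3 s after the bar is fully down. Slippery. Pushing in takes about 10 N; sprung pins in the deck (5 N) push a bar up 3 to 5 mm if let go before both jaws have closed
- jaw_1_right (a joint): right sprung jaw (two prongs) of station 1, outward travel in m: 0 at rest, under 0.001 gripping a bar, about 0.0045 while a bar passes its hooks, 0.009 at most. Damped: closes over the bar's top edge within 0.3 s after the bar is fully down. Slippery. Pushing in takes about 10 N; sprung pins in the deck (5 N) push a bar up 3 to 5 mm if let go before both jaws have closed
- jaw_2_left (a joint): left sprung jaw (two prongs) of station 2, outward travel in m: 0 at rest, under 0.001 gripping a bar, about 0.0045 while a bar passes its hooks, 0.009 at most. Damped: closes over the bar's top edge within 0.3 s after the bar is fully down. Slippery. Pushing in takes about 10 N; sprung pins in the deck (5 N) push a bar up 3 to 5 mm if let go before both jaws have closed
- jaw_2_right (a joint): right sprung jaw (two prongs) of station 2, outward travel in m: 0 at rest, under 0.001 gripping a bar, about 0.0045 while a bar passes its hooks, 0.009 at most. Damped: closes over the bar's top edge within 0.3 s after the bar is fully down. Slippery. Pushing in takes about 10 N; sprung pins in the deck (5 N) push a bar up 3 to 5 mm if let go before both jaws have closed
- guide_plate (a joint): drill-guide plate, aluminium, 62 x 250 x 8 mm, 0.3 kg, hinged at the jig's back on a line along y at x = +92 mm, 56 mm above the bench: 0 = closed, lying level on the side posts; grows as its front edge lifts, 1.57 = upright, at most 1.9; the hinge is stiff, the plate stays where it is left (about 2 N at the handle)
- plate_handle (a point): middle of the plate's bar handle: 10 mm round steel rod along y, 56 mm of it straight, 40 mm in front of the plate's front edge, 110 mm from the hinge line, in the plate's plane (closed: 56 mm above the bench). Can be pinched from above; it turns between the fingers as the plate swings
- stud_wing (a point): centre of the wing head of the quarter-turn cam stud near the plate's right end (closed: jig x = +45, y = -110 mm): dark steel wing 34 mm long (its x), 9 mm thick, 20 mm tall. Stud out, plate closed: it spans 66 to 86 mm above the bench, and sinks with the push
- stud_push (a joint): push of the stud into the plate, m: 0 = out, 0.009 = fully in; sprung outwards (2 N out, 5 N in). Locked it rests at about 0.007, its cross pin held under the keeper in the side post
- stud_turn (a joint): turn of the stud, rad: 0 = unlocked, wing along the jig's x; grows clockwise seen from above to 1.57 = locked, wing along the jig's y. The cross pin enters the keeper slot only near 0 and turns under it only when pushed in over 7 mm; turned back to 0 the stud springs out and frees the plate
- bar_a: pine end bar of a shallow hive frame, 137 mm long (its x) x 35 mm wide (y) x 10 mm thick (z), 35 g; plain rectangle but for a U-shaped notch 22 mm wide and 19 mm deep in its +x end. Origin: centre of the underside. Lies flat on the bench; may be absent
- bar_a_notch (a point): middle of the notched end of bar_a (open end of the notch), underside, 68.5 mm from the bar's origin along its x
- bar_b: pine end bar of a shallow hive frame, 137 mm long (its x) x 35 mm wide (y) x 10 mm thick (z), 35 g; plain rectangle but for a U-shaped notch 22 mm wide and 19 mm deep in its +x end. Origin: centre of the underside. Lies flat on the bench; may be absent
- bar_b_notch (a point): middle of the notched end of bar_b (open end of the notch), underside, 68.5 mm from the bar's origin along its x
- bar_c: pine end bar of a shallow hive frame, 137 mm long (its x) x 35 mm wide (y) x 10 mm thick (z), 35 g; plain rectangle but for a U-shaped notch 22 mm wide and 19 mm deep in its +x end. Origin: centre of the underside. Lies flat on the bench; may be absent
- bar_c_notch (a point): middle of the notched end of bar_c (open end of the notch), underside, 68.5 mm from the bar's origin along its x
- wedge: bystander: oak wedge 28 x 110 x 24 mm
- long_bar: bystander: full-length pine end bar, 35 x 232 x 10 mm, without a notch; does not belong in this jig

How it is judged:
On the way, in this order (a step that is already met when the one before it is completed fails the run):
1. the guide plate is unlocked and swung up (beyond 75 degrees) (value of joint guide_plate above 1.3 rad), for 0.2 s.
2. with the plate up, every short bar is gripped in a station: down on the deck, notched end at the back stop, both jaws closed over it (value of joint guide_plate above 1 rad and ((z of bar_a in the frame of station_0 between -0.003 and 0.0028 m and y of bar_a in the frame of station_0 between -0.004 and 0.004 m and x of bar_a_notch in the frame of station_0 between 0.0605 and 0.0715 m and value of joint each of jaw_0_left, jaw_0_right below 0.0025 m) or (z of bar_a in the frame of station_1 between -0.003 and 0.0028 m and y of bar_a in the frame of station_1 between -0.004 and 0.004 m and x of bar_a_notch in the frame of station_1 between 0.0605 and 0.0715 m and value of joint each of jaw_1_left, jaw_1_right below 0.0025 m) or (z of bar_a in the frame of station_2 between -0.003 and 0.0028 m and y of bar_a in the frame of station_2 between -0.004 and 0.004 m and x of bar_a_notch in the frame of station_2 between 0.0605 and 0.0715 m and value of joint each of jaw_2_left, jaw_2_right below 0.0025 m)) and ((z of bar_b in the frame of station_0 between -0.003 and 0.0028 m and y of bar_b in the frame of station_0 between -0.004 and 0.004 m and x of bar_b_notch in the frame of station_0 between 0.0605 and 0.0715 m and value of joint each of jaw_0_left, jaw_0_right below 0.0025 m) or (z of bar_b in the frame of station_1 between -0.003 and 0.0028 m and y of bar_b in the frame of station_1 between -0.004 and 0.004 m and x of bar_b_notch in the frame of station_1 between 0.0605 and 0.0715 m and value of joint each of jaw_1_left, jaw_1_right below 0.0025 m) or (z of bar_b in the frame of station_2 between -0.003 and 0.0028 m and y of bar_b in the frame of station_2 between -0.004 and 0.004 m and x of bar_b_notch in the frame of station_2 between 0.0605 and 0.0715 m and value of joint each of jaw_2_left, jaw_2_right below 0.0025 m)) and ((z of bar_c in the frame of station_0 between -0.003 and 0.0028 m and y of bar_c in the frame of station_0 between -0.004 and 0.004 m and x of bar_c_notch in the frame of station_0 between 0.0605 and 0.0715 m and value of joint each of jaw_0_left, jaw_0_right below 0.0025 m) or (z of bar_c in the frame of station_1 between -0.003 and 0.0028 m and y of bar_c in the frame of station_1 between -0.004 and 0.004 m and x of bar_c_notch in the frame of station_1 between 0.0605 and 0.0715 m and value of joint each of jaw_1_left, jaw_1_right below 0.0025 m) or (z of bar_c in the frame of station_2 between -0.003 and 0.0028 m and y of bar_c in the frame of station_2 between -0.004 and 0.004 m and x of bar_c_notch in the frame of station_2 between 0.0605 and 0.0715 m and value of joint each of jaw_2_left, jaw_2_right below 0.0025 m))), for 0.3 s.
At the end, for the whole second after the job is handed in: Each short bar has a station of its own: within 2.8 mm of the deck, 4 mm of the centre line, notched end within 9 mm of the back stop, both jaws within 2.5 mm of closed; plate shut (0.04 rad), stud over 5 mm in and at least 75 degrees clockwise; all at rest (((z of bar_a in the frame of station_0 between -0.003 and 0.0028 m and y of bar_a in the frame of station_0 between -0.004 and 0.004 m and x of bar_a_notch in the frame of station_0 between 0.0605 and 0.0715 m and value of joint each of jaw_0_left, jaw_0_right below 0.0025 m) or (z of bar_a in the frame of station_1 between -0.003 and 0.0028 m and y of bar_a in the frame of station_1 between -0.004 and 0.004 m and x of bar_a_notch in the frame of station_1 between 0.0605 and 0.0715 m and value of joint each of jaw_1_left, jaw_1_right below 0.0025 m) or (z of bar_a in the frame of station_2 between -0.003 and 0.0028 m and y of bar_a in the frame of station_2 between -0.004 and 0.004 m and x of bar_a_notch in the frame of station_2 between 0.0605 and 0.0715 m and value of joint each of jaw_2_left, jaw_2_right below 0.0025 m)) and ((z of bar_b in the frame of station_0 between -0.003 and 0.0028 m and y of bar_b in the frame of station_0 between -0.004 and 0.004 m and x of bar_b_notch in the frame of station_0 between 0.0605 and 0.0715 m and value of joint each of jaw_0_left, jaw_0_right below 0.0025 m) or (z of bar_b in the frame of station_1 between -0.003 and 0.0028 m and y of bar_b in the frame of station_1 between -0.004 and 0.004 m and x of bar_b_notch in the frame of station_1 between 0.0605 and 0.0715 m and value of joint each of jaw_1_left, jaw_1_right below 0.0025 m) or (z of bar_b in the frame of station_2 between -0.003 and 0.0028 m and y of bar_b in the frame of station_2 between -0.004 and 0.004 m and x of bar_b_notch in the frame of station_2 between 0.0605 and 0.0715 m and value of joint each of jaw_2_left, jaw_2_right below 0.0025 m)) and ((z of bar_c in the frame of station_0 between -0.003 and 0.0028 m and y of bar_c in the frame of station_0 between -0.004 and 0.004 m and x of bar_c_notch in the frame of station_0 between 0.0605 and 0.0715 m and value of joint each of jaw_0_left, jaw_0_right below 0.0025 m) or (z of bar_c in the frame of station_1 between -0.003 and 0.0028 m and y of bar_c in the frame of station_1 between -0.004 and 0.004 m and x of bar_c_notch in the frame of station_1 between 0.0605 and 0.0715 m and value of joint each of jaw_1_left, jaw_1_right below 0.0025 m) or (z of bar_c in the frame of station_2 between -0.003 and 0.0028 m and y of bar_c in the frame of station_2 between -0.004 and 0.004 m and x of bar_c_notch in the frame of station_2 between 0.0605 and 0.0715 m and value of joint each of jaw_2_left, jaw_2_right below 0.0025 m)) and value of joint guide_plate below 0.04 rad and value of joint stud_push above 0.005 m and value of joint stud_turn above 1.3 rad and linear speed of each of bar_a, bar_b, bar_c below 0.02 m/s); the robot touches nothing.
It fails at once if the wedge is shifted by more than 4 cm (distance of wedge from where it was at the start of the episode above 0.04 m).
It fails at once if the long bar is shifted by more than 4 cm (distance of long_bar from where it was at the start of the episode above 0.04 m).
Of bar_a, bar_b, bar_c only 2 to 3 are there at a start; the rules pass over those that are not, and their reading is None.
At some moment in a run one of bar_a, bar_b, bar_c may be knocked a few centimetres aside while the robot is not near it.
Once in a run the grip may slacken for a moment while it holds something.
It also fails if it takes over 210 s, if anything falls off the work surface, if the arm or the gripper's body presses on something with over 40 N, if the wrist force passes 120 N, or if a joint passes its speed limit or range.

## Working session

There is one attempt and no reset: what is moved stays moved. The work goes in short steps, Python scripts to look and compute and a tool call to move; the robot and the scene stay as the last step left them, time stands still between calls to the robot, and variables do not carry over. Pictures are saved under pics/ and viewed, at most 14 in all, crops included, and the job is handed in when it is done.

Besides the shell and the picture viewer there is one more tool, called after "Call:" as a command line: name --argument value ..., lists and objects as JSON in quotes. carry_out: Moves the arm, as the interface text tells. Its arguments: {"type":"object","properties":{"targets":{"type":"string"},"fingers":{"type":"number"},"newtons":{"type":"number"}},"required":["targets"]}

```bash
mkdir -p pics
cat > h.py <<'E'
import numpy as np, cv2
from workcell import bot
def snap(n,f):
    c=bot.camera(n); cv2.imwrite('pics/'+f,c['color'][:,:,::-1]); np.savez('pics/'+f+'.npz',**c); return c
def load(f): return dict(np.load('pics/'+f+'.npz'))
def ray(c,u,v,z):
    R=c['R'];t=c['t'];o=-R.T@t;d=R.T@np.array([(u-c['cx'])/c['fx'],(v-c['cy'])/c['fy'],1]);return o+d*(z-o[2])/d[2]
def proj(c,X):
    p=c['R']@np.array(X)+c['t'];return np.array([c['fx']*p[0]/p[2]+c['cx'],c['fy']*p[1]/p[2]+c['cy']])
E
python3 - <<'E'
from h import *
a=snap('top','t0.png');b=snap('side','s0.png')
for c in(a,b): print(c['fx'],-c['R'].T@c['t'],c['R'])
s=bot.sense();print(s['time_s'],s['tool_pos'],s['tool_rot'],s['force'],bot.tcp_to_grasp)
E
```

```text
463.37041611269507 [0.33708016 0.31347449 1.20700586] [[-0.02839346 -0.99954587  0.01009239]
 [-0.98729517  0.02646349 -0.15667781]
 [ 0.15633958 -0.01441279 -0.9875982 ]]
432.7582957968032 [0.57341168 1.07113384 0.76288028] [[-0.99785945  0.06372932  0.01466623]
 [ 0.03200643  0.6715166  -0.74029794]
 [-0.0570273  -0.73824388 -0.67211894]]
0.1 [ 0.23159396 -0.58013045  0.22182804] [-6.23263632e-04  9.82018823e-01  1.88781940e-01 -1.47035728e-04] [-0.5224785   0.10371103  0.53506231] 0.0187
```

View pics/t0.png

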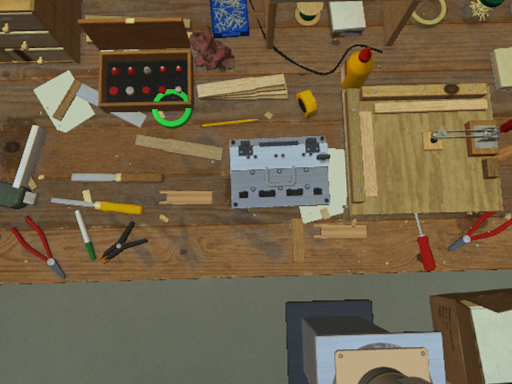

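View pics/s0.png

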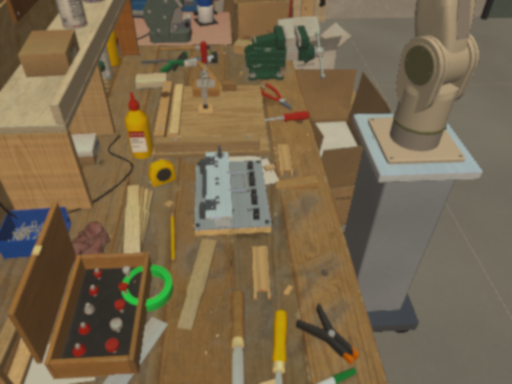

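Run:
```python
from h import *
c=load('t0.png');im=c['color'][:,:,::-1]
A=cv2.resize(im[125:275,130:380],None,fx=3.2,fy=3.2,interpolation=cv2.INTER_CUBIC);cv2.imwrite('pics/c0.png',A)
for u,v,z in[(187,198,.01),(298,241,.01),(342,231,.01),(180,148,.01),(230,207,.025),(329,207,.025),(231,138,.025),(327,138,.025)]: print(u,v,ray(c,u,v,z).round(4))
```

```text
187 198 [0.5073 0.4786 0.01  ]
298 241 [0.3879 0.1942 0.01  ]
342 231 [0.4104 0.0794 0.01  ]
180 148 [0.6415 0.4965 0.01  ]
230 207 [0.4789 0.3666 0.025 ]
329 207 [0.472  0.1123 0.025 ]
231 138 [0.6612 0.3604 0.025 ]
327 138 [0.6547 0.1079 0.025 ]
```

View pics/c0.png

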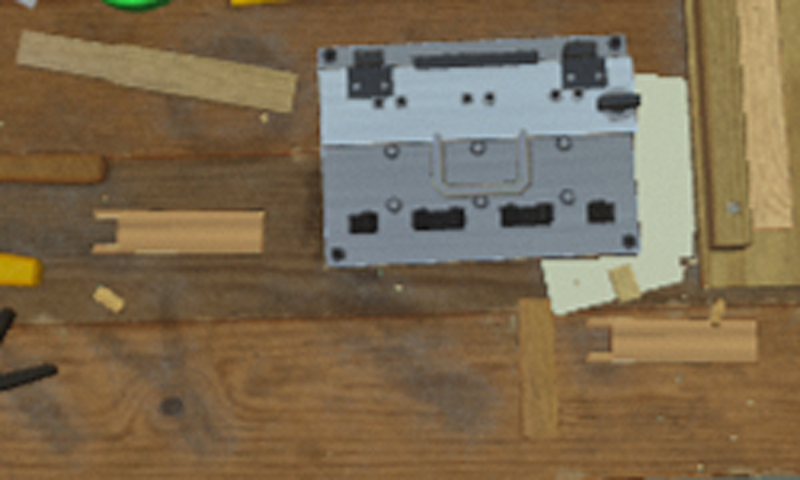

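```bash
cat >> h.py <<'E'
def phi():
    from scipy.spatial.transform import Rotation as Ro
    q=bot.sense()['tool_rot'];M=Ro.from_quat([q[1],q[2],q[3],q[0]]).as_matrix();return np.arctan2(M[1,0],M[0,0]),M
def go(X,p=None):
    "delta in tool axes (cm) to reach X, with position first, then twist"
    s=bot.sense();f,M=phi();d=M.T@(np.array(X)-s['tool_pos'])*100
    tw=None if p is None else round((f-p+np.pi)%(2*np.pi)-np.pi,4)
    print('t',s['time_s'],'pos',np.round(s['tool_pos'],4),'phi',round(f,4),'F',np.round(s['force'],1),'gap',s['finger_gap'],s['gripper_force'],'| d',d.round(2),'tw',tw,'q7',round(s['joint_pos'][6],2))
def J(x,y,z,o=(.5457,.2373),a=-.027): 
    return np.array([o[0]+x*np.cos(a)-y*np.sin(a),o[1]+x*np.sin(a)+y*np.cos(a),z])
E
python3 - <<'E'
from h import *
c=load('t0.png');im=c['color'].astype(int)
hsv=cv2.cvtColor(c['color'],cv2.COLOR_RGB2HSV)
# bars: light pine
for name,(x0,x1,y0,y1) in dict(A=(155,218,185,210),B=(308,372,220,242)).items():
    sub=hsv[y0:y1,x0:x1];m=((sub[...,2]>165)&(sub[...,1]>60)&(sub[...,0]<22)).astype(np.uint8)
    m=cv2.morphologyEx(m,cv2.MORPH_OPEN,np.ones((2,2),np.uint8))
    k=max(cv2.findContours(m,0,1)[0],key=cv2.contourArea)
    P=np.array([ray(c,u+x0,v+y0,.01)[:2] for u,v in k[:,0,:]]).astype(np.float32)
    r=cv2.minAreaRect(P*1000);print(name,r)
# jig: blue-grey mask
m=((im[...,2]>=im[...,0]+3)&(im[...,2]>90)).astype(np.uint8);m[:, :222]=0;m[:,336:]=0;m[:130]=0;m[212:]=0
m=cv2.morphologyEx(m,cv2.MORPH_OPEN,np.ones((3,3),np.uint8))
k=max(cv2.findContours(m,0,1)[0],key=cv2.contourArea)
P=np.array([ray(c,u,v,.025)[:2] for u,v in k[:,0,:]]).astype(np.float32)
print('jig',cv2.minAreaRect(P*1000)); print(cv2.approxPolyDP(k,6,True)[:,0])
print('wing',ray(c,323.4,156.6,.079),J(.045,-.110,.079),'handle',ray(c,130+483/3.2,125+189/3.2,.061),J(-.018,0,.061))
print('wedge',ray(c,130+537/3.2,125+368/3.2,.024))
for X in [J(-.07,.127,.025),J(-.07,-.127,.025),J(.112,.127,.025),J(.112,-.127,.025)]: print(proj(c,X))
go(J(.045,-.11,.2),np.pi/2-.027)
E
```

```text
A ((504.4889831542969, 472.09710693359375), (111.79656219482422, 10.508785247802734), 88.4491195678711)
B ((403.82281494140625, 73.17578887939453), (111.53990936279297, 12.876686096191406), 88.40570068359375)
jig ((569.6010131835938, 236.35694885253906), (180.59317016601562, 257.0115966796875), 1.060994267463684)
[[326 143]
 [316 137]
 [320 150]
 [310 155]
 [305 137]
 [250 139]
 [247 158]
 [235 140]
 [232 202]
 [324 203]
 [328 161]
 [316 156]
 [327 154]]
wing [0.59262663 0.12876088 0.079     ] [0.58771396 0.12612524 0.079     ] handle [0.52899377 0.23610063 0.061     ] [0.52770656 0.23778594 0.061     ]
wedge [0.38987829 0.19595099 0.024     ]
[230.1589533  206.88595947]
[329.00103441 206.86649569]
[230.68846294 138.04037478]
[327.21906371 138.16739069]
t 0.1 pos [ 0.2316 -0.5801  0.2218] phi 0.3798 F [-0.5  0.1  0.5] gap 1.0004811161512976 0.0 | d [ 59.26 -52.38   2.25] tw -1.164 q7 -0.09
```

Call:
carry_out --targets "2 -1.8 0 0;4.2 -3.7 0 0;4.2 -3.7 0 0;4.2 -3.7 0 0;4.2 -3.7 0 0;4.2 -3.7 0 0;4.2 -3.7 0 0;4.2 -3.7 0 0;4.2 -3.7 0 0;4.2 -3.7 0 0;4.2 -3.7 0 0;4.2 -3.7 0 0;4.2 -3.7 0 0;4.2 -3.7 0 0;2.7 -2.4 0 0;0 0 0 0"

```text
time_s: 2.1
tool_pos: [0.5883, 0.1286, 0.2217]
tool_rot: [-0.001, 0.982, 0.191, -0.001]
force: [0.3, -1.1, -0.6]
finger_gap: 1.0
gripper_force: 0.0
```

Call:
carry_out --targets "0 0 0 -0.16;0 0 0 -0.17;0 0 0 -0.17;0 0 0 -0.17;0 0 0 -0.17;0 0 0 -0.17;0 0 0 -0.154;0 0 0 0;0 0 0 0" --fingers 0

```text
time_s: 3.22
tool_pos: [0.5885, 0.1244, 0.2224]
tool_rot: [0.0, 0.718, 0.696, -0.0]
force: [-0.9, 0.8, -0.1]
finger_gap: 0.497
gripper_force: 0.0
```

Run:
```python
from h import *
c=snap('wrist','w1.png')
go([.59,.127,.2],np.pi/2-.027)
print(proj(c,J(.045,-.11,.079)),proj(c,J(-.018,0,.061)),[proj(c,J(-.07,s*.127,.025)).round() for s in(1,-1)])
```

```text
t 3.275 pos [0.5885 0.1246 0.2225] phi 1.5404 F [0.6 0.3 0.1] gap 0.5019735162895805 0.0 | d [0.24 0.14 2.25] tw -0.0034 q7 -0.53
[258.5878032  176.58964084] [191.45983884  59.31821579] [array([134., -84.]), array([161., 179.])]
```

View pics/w1.png

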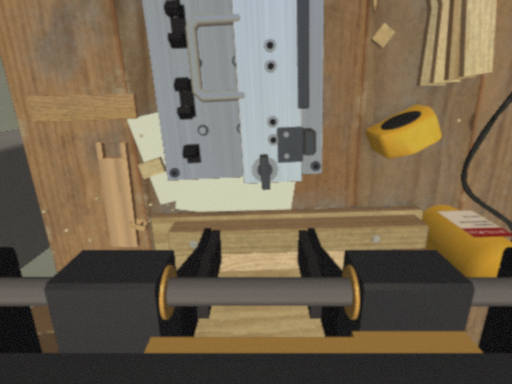

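Run:
```python
from h import *
c=load('w1.png')
im=c['color']
cv2.imwrite('pics/c1.png',cv2.resize(im[0:200,130:340,::-1],None,fx=3,fy=3,interpolation=cv2.INTER_CUBIC))
a=ray(c,168,180,.025);b=ray(c,323,173,.025);print(a,b,b-a,np.arctan2(b[1]-a[1],b[0]-a[0]))
print('wing',ray(c,265,170,.079),'rod',ray(c,195,60,.061))
```

```text
[0.48046452 0.11036815 0.025     ] [0.66251367 0.11336063 0.025     ] [0.18204915 0.00299249 0.        ] 0.01643631033929966
wing [0.59426577 0.13268719 0.079     ] rod [0.53099327 0.2370881  0.061     ]
```

View pics/c1.png

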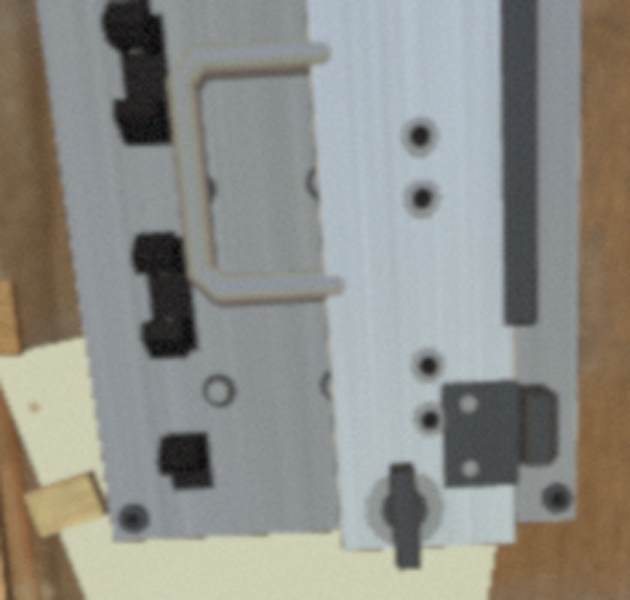

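Run:
```python
from h import *
c=load('w1.png');r=lambda u,v,z:ray(c,130+u/3,v/3,z)
def ang(a,b): d=b-a; return np.arctan2(-d[0],d[1])
A=r(113,542,.025);B=r(40,0,.025);print('front edge',A,B,ang(A,B))
C=r(576,520,.025);D=r(580,0,.025);print('back edge',C,D,ang(C,D))
E_=r(515,325,.039);F=r(520,325,.039)
print('plate front',ang(r(342,547,.06),r(308,0,.06)),r(342,547,.06),r(515,543,.06))
print('rod',ang(r(198,270,.056),r(183,80,.056)),r(190,175,.061))
print('wing',r(404,516,.079),ang(r(407,568,.079),r(402,465,.079)))
print(-c['R'].T@c['t'])
t=load('t0.png')
q=lambda u,v,z:ray(t,130+u/3.2,125+v/3.2,z)
print('top front',q(327,266,.025),q(637,254,.025),ang(q(637,254,.025),q(327,266,.025)))
print('top back',q(318,47,.025),q(622,35,.025),ang(q(622,35,.025),q(318,47,.025)))
print('top platefront',ang(q(635,131,.06),q(322,144,.06)))
```

```text
front edge [0.47997546 0.10956632 0.025     ] [0.47796218 0.29704617 0.025     ] 0.010738231894496107
back edge [0.66135821 0.11299326 0.025     ] [0.65726386 0.29156249 0.025     ] 0.022924614479130596
plate front 0.014672675455965652 [0.57180136 0.11504606 0.06      ] [0.63313815 0.11466608 0.06      ]
rod -0.008527687818966487 [0.52955598 0.23859153 0.061     ]
wing [0.59388503 0.13065627 0.079     ] 0.02219821144960409
[0.59085509 0.20986104 0.38392522]
top front [0.4758156  0.36100772 0.025     ] [0.4787375 0.111737  0.025    ] 0.01172124586528871
top back [0.65672082 0.36476267 0.025     ] [0.66047015 0.11450927 0.025     ] 0.014981004949335052
top platefront 0.015960801979605446
```

Call:
carry_out --targets "0.44 0.5 2 -0.045;0 0 3 0;0 0 3 0;0 0 3 0;0 0 1.2 0;0 0 0 0" --fingers -0.4

```text
time_s: 4.03
tool_pos: [0.5933, 0.1295, 0.0997]
tool_rot: [-0.001, 0.701, 0.714, -0.001]
force: [-1.2, -0.3, -0.1]
finger_gap: 0.3
gripper_force: 0.0
```

```bash
sed -i 's/o=(.5457,.2373),a=-.027/o=(.5472,.2374),a=.014/' h.py
python3 - <<'E'
from h import *
go([.5935,.129,.068],1.585)
E
```

```text
t 4.025 pos [0.5933 0.1295 0.0997] phi 1.5894 F [-1.2 -0.3 -0.1] gap 0.3002799700038937 0.0 | d [-0.05  0.03  3.17] tw 0.0044 q7 -0.55
```

Call:
carry_out --targets "0 0 1.6 0;0 0 1.5 0;0 0 0 0"

```text
time_s: 4.4
tool_pos: [0.5929, 0.129, 0.0681]
tool_rot: [-0.001, 0.701, 0.713, -0.001]
force: [-0.6, -0.0, 0.7]
finger_gap: 0.3
gripper_force: 0.0
```

Call:
carry_out --targets "0 0 0 0;0 0 0 0;0 0 0 0;0 0 0 0;0 0 0 0" --fingers -1 --newtons 25

```text
time_s: 5.03
tool_pos: [0.5943, 0.1294, 0.07]
tool_rot: [0.0, 0.701, 0.713, 0.001]
force: [2.0, -0.1, 2.0]
finger_gap: 0.097
gripper_force: 24.9
```

Call:
carry_out --targets "0 0 0.2 0;0 0 0 -0.15;0 0 0 -0.16;0 0 0 -0.16;0 0 0 -0.16;0 0 0 -0.16;0 0 0 -0.16;0 0 0 -0.16;0 0 0 -0.16;0 0 0 -0.16;0 0 0 -0.16;0 0 0 -0.02;0 0 0 0;0 0 0 0"

```text
time_s: 6.78
tool_pos: [0.5931, 0.1281, 0.0678]
tool_rot: [-0.001, -0.028, 1.0, -0.001]
force: [-4.9, -4.8, 10.7]
finger_gap: 0.101
gripper_force: 25.4
```

Run:
```python
from h import *
go([.5935,.129,.068],3.156);print(bot.sense()['wrist_torque'])
```

```text
t 6.775 pos [0.5931 0.1281 0.0678] phi -3.0857 F [-4.9 -4.8 10.7] gap 0.10095782536338459 25.368748605251312 | d [-0.04  0.09 -0.02] tw 0.0414 q7 0.89
[-1.04004382  0.93270558 -0.39872031]
```

Call:
carry_out --targets "0 0 -0.3 0.03;0 0 -0.6 0;0 0 0 0;0 0 0 0" --newtons 5

```text
time_s: 7.28
tool_pos: [0.5934, 0.1282, 0.0763]
tool_rot: [-0.001, -0.013, 1.0, -0.001]
force: [-1.4, -4.7, 2.1]
finger_gap: 0.098
gripper_force: 5.0
```

Call:
carry_out --targets "0 0 0 0;0 0 0 0;0 0 -2 0;0 0 -5 0;0 0 -5 0;0 0 0 0;0 0 0 0" --fingers -0.4

```text
time_s: 8.15
tool_pos: [0.5936, 0.1295, 0.1969]
tool_rot: [0.0, -0.014, 1.0, -0.0]
force: [-0.0, -0.1, -0.1]
finger_gap: 0.299
gripper_force: 0.0
```

Run:
```python
from h import *
c=snap('wrist','w2.png');snap('side','s2.png')
go(J(-.018,0,.1),1.585)
im=c['color'];cv2.imwrite('pics/w2x.png',im[:,:,::-1])
print(proj(c,J(.045,-.11,.086)))
```

```text
t 8.25 pos [0.5932 0.1291 0.1958] phi -3.1142 F [-0.7 -0.2 -1. ] gap 0.3023805680021917 0.0 | d [ 6.09 10.98  9.58] tw 1.584 q7 0.94
[256.53699584 187.74978799]
```

View pics/w2.png

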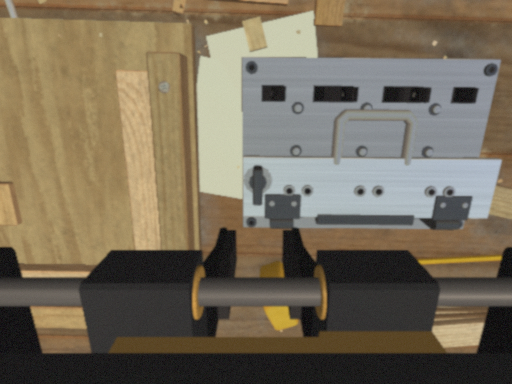

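Call:
carry_out --targets "1.6 2.8 0 0;3 5.4 0 0;1.5 2.8 0 0;0 0 0 0.15;0 0 0 0.16;0 0 0 0.16;0 0 0 0.16;0 0 0 0.16;0 0 0 0.16;0 0 0 0.16;0 0 0 0.16;0 0 0 0.16;0 0 0 0.154;0 0 0 0;0 0 0 0" --fingers -0.3

```text
time_s: 10.12
tool_pos: [0.5294, 0.2376, 0.196]
tool_rot: [-0.0, 0.701, 0.713, -0.0]
force: [0.1, 0.7, -0.4]
finger_gap: 0.346
gripper_force: 0.0
```

Run:
```python
from h import *
go(J(-.018,0,.047),1.585)
```

```text
t 10.125 pos [0.5294 0.2376 0.196 ] phi 1.5884 F [ 0.1  0.7 -0.4] gap 0.3462642770586732 0.0 | d [-4.00e-02 -1.00e-02  1.49e+01] tw 0.0034 q7 -0.71
```

Call:
carry_out --targets "0 0 3 0;0 0 4 0;0 0 4 0;0 0 2.4 0;0 0 1.5 0;0 0 0 0"

```text
time_s: 10.88
tool_pos: [0.5293, 0.2375, 0.0469]
tool_rot: [-0.0, 0.702, 0.712, -0.001]
force: [0.8, -0.2, 1.9]
finger_gap: 0.353
gripper_force: 0.0
```

Call:
carry_out --targets "0 0 0 0;0 0 0 0;0 0 0 0;0 0 0 0;0 0 0 0" --fingers -1 --newtons 15

```text
time_s: 11.5
tool_pos: [0.5294, 0.2378, 0.0482]
tool_rot: [0.0, 0.702, 0.712, -0.0]
force: [-4.2, -0.3, 5.8]
finger_gap: 0.106
gripper_force: 15.0
```

Run:
```python
from h import *
go(J(-.018,0,.047),1.585)
th=np.linspace(0,1.7,18);x=11*(1-np.cos(th));z=11*np.sin(th);print(np.c_[np.diff(x),-np.diff(z)].round(2))
```

```text
t 11.5 pos [0.5294 0.2378 0.0482] phi 1.5852 F [-4.2 -0.3  5.8] gap 0.10564800579567622 15.000109076499939 | d [-0.07 -0.02  0.12] tw 0.0002 q7 -0.81
[[ 0.05 -1.1 ]
 [ 0.16 -1.09]
 [ 0.27 -1.07]
 [ 0.38 -1.03]
 [ 0.48 -0.99]
 [ 0.57 -0.94]
 [ 0.67 -0.88]
 [ 0.75 -0.8 ]
 [ 0.83 -0.73]
 [ 0.89 -0.64]
 [ 0.95 -0.55]
 [ 1.   -0.45]
 [ 1.04 -0.35]
 [ 1.07 -0.24]
 [ 1.09 -0.13]
 [ 1.1  -0.02]
 [ 1.1   0.09]]
```

Call:
carry_out --targets "0 0.05 -1.1 0;0 0.16 -1.09 0;0 0.27 -1.07 0;0 0.38 -1.03 0;0 0.48 -0.99 0;0 0.57 -0.94 0;0 0.67 -0.88 0;0 0.75 -0.8 0;0 0.83 -0.73 0;0 0.89 -0.64 0;0 0.95 -0.55 0;0 1 -0.45 0;0 1.04 -0.35 0;0 1.07 -0.24 0;0 1.09 -0.13 0;0 1.1 -0.02 0;0 1.1 0.09 0;0 0 0 0;0 0 0 0"

```text
time_s: 13.88
tool_pos: [0.6546, 0.24, 0.157]
tool_rot: [0.0, 0.702, 0.712, 0.001]
force: [1.2, 5.2, 4.2]
finger_gap: 0.108
gripper_force: 15.0
```

Run:
```python
from h import *
go(J(-.018,0,.047),1.585)
snap('side','s3.png')
```

```text
t 13.875 pos [0.6546 0.24   0.157 ] phi 1.5849 F [1.2 5.2 4.2] gap 0.10786963316865662 15.013105273246765 | d [ -0.12 -12.56  10.97] tw -0.0001 q7 -0.68
```

View pics/s3.png

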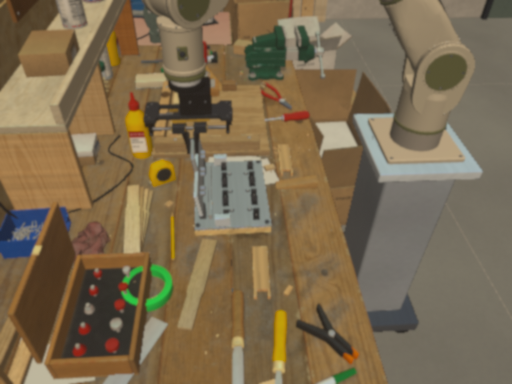

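Call:
carry_out --targets "0 0 0 0;0 0 0 0;0 0 -2 0;0 0 -4 0;0 0 -3 0;0 -3 0 0;0 -6 0 0;0 -6 0 0;0 -6 0 0;4 -1 0 0;6 0 0 0;6 0 0 0;6 0 0 0;2 0 0 0;0 0 0 0;0 0 0 0" --fingers -0.6

```text
time_s: 15.92
tool_pos: [0.4311, 0.4753, 0.2474]
tool_rot: [0.001, 0.703, 0.712, 0.0]
force: [0.1, 0.8, -0.3]
finger_gap: 0.202
gripper_force: 0.0
```

Run:
```python
from h import *
t=load('t0.png');q=lambda u,v,z:ray(t,130+u/3.2,125+v/3.2,z)
for n,P in dict(A=[(94,211),(94,252),(264,210),(264,253)],B=[(588,320),(588,361),(757,319),(757,361)]).items():
    X=np.array([q(*p,.01) for p in P]);print(n,X.mean(0),np.linalg.norm(X[0]-X[2]),np.linalg.norm(X[2]-X[3]))
go([.507,.48,.2],1.57)
c=snap('wrist','w4.png');snap('top','t4.png')
```

```text
A [0.50912502 0.48133742 0.01      ] 0.13842419205350437 0.03535039225116916
B [0.40975293 0.08414764 0.01      ] 0.13698838924833692 0.033877408822535954
t 15.925 pos [0.4311 0.4753 0.2474] phi 1.5836 F [ 0.1  0.8 -0.3] gap 0.20235530189592535 0.0 | d [0.38 7.59 4.75] tw 0.0136 q7 -1.17
```

View pics/w4.png

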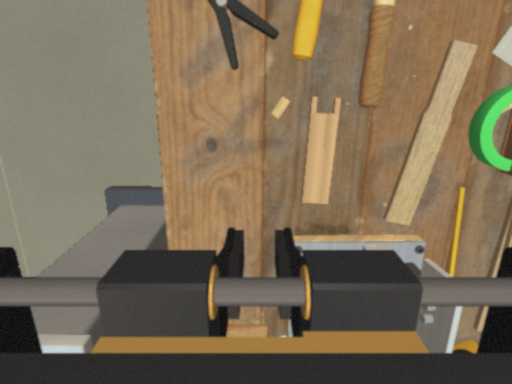

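```bash
cat >> h.py <<'E'
def bar(c,x0,x1,y0,y1,z=.01):
    hsv=cv2.cvtColor(c['color'],cv2.COLOR_RGB2HSV)[y0:y1,x0:x1]
    m=((hsv[...,2]>165)&(hsv[...,1]>60)&(hsv[...,0]<22)).astype(np.uint8)
    k=max(cv2.findContours(m,0,1)[0],key=cv2.contourArea)
    P=np.array([ray(c,u+x0,v+y0,z)[:2] for u,v in k[:,0,:]]).astype(np.float32)
    print('bar',[np.round(a,1) for a in cv2.minAreaRect(P*1000)])
E
python3 - <<'E'
from h import *
c=load('w4.png')
X=np.array([ray(c,*p,.01) for p in [(313,97),(340,99),(328,204),(303,202)]]);print(X.mean(0),np.linalg.norm(X[0]-X[3]),np.linalg.norm(X[2]-X[3]))
for a,b in((0,3),(1,2)): d=X[a]-X[b];print(np.arctan2(d[1],d[0]))
bar(c,295,350,85,215)
t=load('t4.png');bar(t,155,218,185,212);bar(t,308,372,220,242)
E
```

```text
[0.50941113 0.48313157 0.01      ] 0.13492155451379118 0.03375474032247683
1.537346825331552
1.5437859228431783
bar [array([509.2, 483.4]), array([136. ,  35.4]), np.float64(88.4)]
bar [array([499., 510.]), array([105.1,  49.8]), np.float64(88.4)]
bar [array([427.3, 130.3]), array([0., 0.]), np.float64(0.0)]
```

Call:
carry_out --targets "0.3 3.8 1 0;0.32 4.03 1 0.039;0 0 5 0;0 0 5 0;0 0 4.7 0;0 0 0 0" --fingers 0.4

```text
time_s: 16.77
tool_pos: [0.5083, 0.4804, 0.0766]
tool_rot: [0.0, 0.716, 0.698, -0.003]
force: [0.1, -0.3, 0.7]
finger_gap: 0.688
gripper_force: 0.0
```

Run:
```python
from h import *
go([.5093,.4825,.003],1.545)
c=snap('wrist','w5.png')
```

```text
t 16.775 pos [0.5083 0.4804 0.0766] phi 1.5444 F [ 0.1 -0.3  0.7] gap 0.6882347212547417 0.0 | d [0.25 0.12 7.36] tw -0.0006 q7 -1.19
```

Call:
carry_out --targets "0.2 0.1 3 0;0 0 3 0;0 0 1.3 0;0 0 0 0"

```text
time_s: 17.32
tool_pos: [0.5102, 0.4858, 0.0081]
tool_rot: [0.0, 0.716, 0.698, 0.001]
force: [-0.3, 0.5, 0.9]
finger_gap: 0.7
gripper_force: 0.0
```

Call:
carry_out --targets "0 0 0 0;0 0 0 0;0 0 0 0;0 0 0 0;0 0 0 0" --fingers -1 --newtons 40

```text
time_s: 17.95
tool_pos: [0.5098, 0.4857, 0.0072]
tool_rot: [0.0, 0.716, 0.698, 0.0]
force: [-0.7, -0.8, 4.5]
finger_gap: 0.383
gripper_force: 40.0
```

Call:
carry_out --targets "0 0 -3 0;0 0 -5 0;0 0 -5 0;0 0 0 0;0 0 0 0"

```text
time_s: 18.58
tool_pos: [0.5095, 0.4852, 0.136]
tool_rot: [0.0, 0.716, 0.698, -0.0]
force: [-0.3, -0.3, -1.2]
finger_gap: 0.387
gripper_force: 40.0
```

Run:
```python
from h import *
go(J(0,.07,.13),1.545)
c=snap('wrist','w6.png')
```

```text
t 18.575 pos [0.5095 0.4852 0.136 ] phi 1.5459 F [-0.3 -0.3 -1.2] gap 0.3871174053636624 39.986979961395264 | d [-17.68   4.11   0.61] tw 0.0009 q7 -1.17
```

View pics/w6.png

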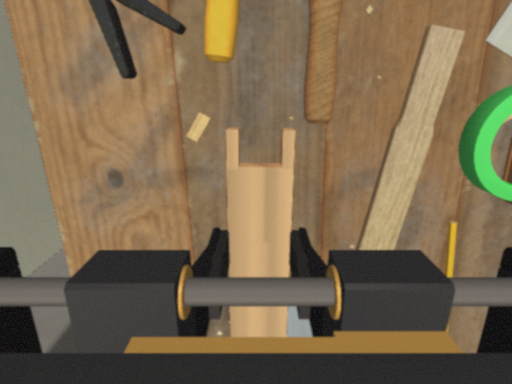

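Call:
carry_out --targets "0 0 4 0;0 0 5 0;0 0 3.8 0;0 0 0 0;0 0 0 0"

```text
time_s: 19.25
tool_pos: [0.5093, 0.4855, 0.0086]
tool_rot: [-0.0, 0.716, 0.698, -0.001]
force: [0.7, -0.1, 0.4]
finger_gap: 0.395
gripper_force: 40.0
```

Call:
carry_out --targets "0 0 0 0;-0.25 0 0 0;0 0 0.2 0;0 0 0.2 0;0 0 0 0;0 0 0 0" --fingers 0.1

```text
time_s: 20.0
tool_pos: [0.5095, 0.4831, 0.0047]
tool_rot: [0.0, 0.716, 0.698, -0.0]
force: [0.2, 0.6, 0.6]
finger_gap: 0.548
gripper_force: 0.0
```

Run:
```python
from h import *
c=load('w6.png')
for z in(.139,): print([ray(c,u,v,z).round(4) for u,v in((229,129),(293,129))])
go([.5093,.4825,.002],1.545)
```

```text
[array([0.496 , 0.5519, 0.139 ]), array([0.5276, 0.5511, 0.139 ])]
t 20.0 pos [0.5095 0.4831 0.0047] phi 1.5458 F [0.2 0.6 0.6] gap 0.5477497864434004 0.0 | d [-0.06 -0.02  0.27] tw 0.0008 q7 -1.22
```

Call:
carry_out --targets "0 0 0.2 0;0 0 0 0;0 0 0 0"

```text
time_s: 20.38
tool_pos: [0.5096, 0.483, 0.0027]
tool_rot: [0.0, 0.716, 0.698, -0.0]
force: [0.4, 0.4, 0.6]
finger_gap: 0.548
gripper_force: 0.0
```

Call:
carry_out --targets "0 0 0 0;0 0 0 0;0 0 0 0;0 0 0 0;0 0 -3 0;0 0 -5 0;0 0 -5 0;0 0 0 0;0 0 0 0" --fingers -1 --newtons 55

```text
time_s: 21.5
tool_pos: [0.5095, 0.4828, 0.1322]
tool_rot: [0.0, 0.716, 0.698, -0.0]
force: [-0.5, -0.8, -2.0]
finger_gap: 0.394
gripper_force: 55.0
```

Run:
```python
from h import *
go(J(0,.07,.13),.014)
c=snap('wrist','w7.png')
bar(c,180,340,90,240,.143)
```

```text
t 21.5 pos [0.5095 0.4828 0.1322] phi 1.5458 F [-0.5 -0.8 -2. ] gap 0.3935256353167485 54.96714949607849 | d [-17.44   4.11   0.23] tw 1.5318 q7 -1.17
bar [array([510.5, 522.7]), array([59.9, 34. ]), np.float64(88.1)]
```

Call:
carry_out --targets "-3 0.6 0 0;-6 1.3 0 0;-5.4 1.3 0 0;-3 0.7 0 0;0 0 0 0.16;0 0 0 0.17;0 0 0 0.17;0 0 0 0.17;0 0 0 0.17;0 0 0 0.17;0 0 0 0.17;0 0 0 0.17;0 0 0 0.18;0 0 0 0;0 0 0 0"

```text
time_s: 23.42
tool_pos: [0.5439, 0.3079, 0.1319]
tool_rot: [0.0, 1.0, 0.01, -0.001]
force: [0.2, 0.0, -0.1]
finger_gap: 0.391
gripper_force: 55.0
```

Run:
```python
from h import *
go(J(-.002,.07,.062),.014)
c=snap('wrist','w8.png')
```

```text
t 23.425 pos [0.5439 0.3079 0.1319] phi 0.0198 F [ 0.2  0.  -0.1] gap 0.39117164711082497 54.967244267463684 | d [0.04 0.05 6.99] tw 0.0058 q7 -2.35
```

View pics/w8.png

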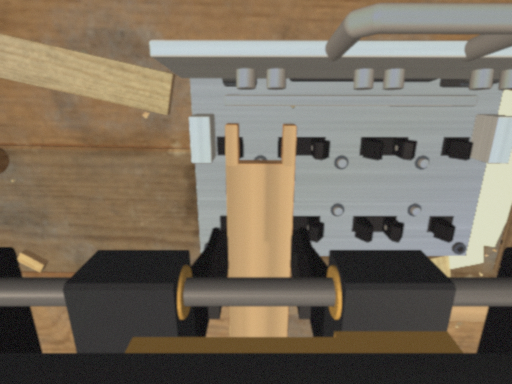

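Run:
```python
from h import *
c=load('w8.png');im=c['color'][100:260,180:512,::-1]
cv2.imwrite('pics/c8.png',cv2.resize(im,None,fx=2.4,fy=2.4,interpolation=cv2.INTER_CUBIC))
print(proj(c,J(0,.07,.025)),[proj(c,J(.036,y,.05)).round(1) for y in(.035,-.035)],[proj(c,J(.07,y,.039)).round(1) for y in(.07,-.07)],[proj(c,J(-.07,-.127,.025)).round(1)])
```

```text
[260.34006208 185.50399394] [array([305.9, 150.9]), array([396.1, 151.5])] [array([261.1, 104.5]), array([441.5, 105.8])] [array([466.2, 257. ])]
```

View pics/c8.png

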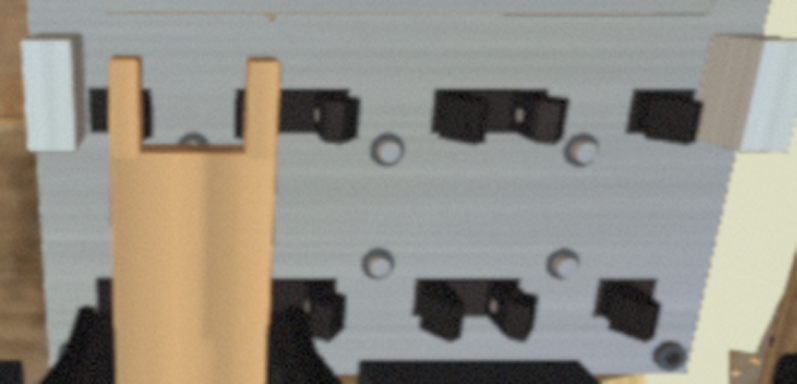

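Run:
```python
from h import *
c=load('w8.png')
o=np.array([.5472,.2374]);a=.014;R=np.array([[np.cos(a),-np.sin(a)],[np.sin(a),np.cos(a)]])
for u,v,z in[(388,150,.029),(378,263,.029),(582,150,.029),(563,263,.029),(688,372,.025),(30,95,.052),]:
    X=ray(c,180+u/2.4,100+v/2.4,z);print((R.T@(X[:2]-o)*1000).round(1))
# bar in jig coords, top at z=.132+.008
for u,v in((109,58),(280,60)): X=ray(c,180+u/2.4,100+v/2.4,.1405);print('bar',(R.T@(X[:2]-o)*1000).round(1))
```

```text
[22.2  0.9]
[-20.8   0.9]
[ 22.7 -68. ]
[-20.3 -68. ]
[ -67.9 -127.1]
[ 44.5 122.1]
bar [65.9 87.5]
bar [65.7 53.7]
```

Call:
carry_out --targets "0.15 0 2 0.006;0 0 3 0;0 0 2 0;0 0 0.5 0;0 0 0 0"

```text
time_s: 24.1
tool_pos: [0.5458, 0.3084, 0.0578]
tool_rot: [-0.0, 1.0, 0.005, -0.0]
force: [-0.8, -0.6, -0.6]
finger_gap: 0.393
gripper_force: 55.0
```

Call:
carry_out --targets "0 0 0.7 0;0 0 0.7 0;0 0 0.7 0;0 0 0.4 0;0 0 0 0" --newtons 60

```text
time_s: 24.72
tool_pos: [0.5457, 0.3081, 0.0326]
tool_rot: [0.0, 1.0, 0.005, 0.0]
force: [-0.1, 1.3, 1.5]
finger_gap: 0.389
gripper_force: 60.0
```

Call:
carry_out --targets "0 0 0.2 0;0 0 0.2 0;0 0 0.2 0;0 0 0.1 0;0 0 0 0;0 0 0 0"

```text
time_s: 25.48
tool_pos: [0.5459, 0.3083, 0.0276]
tool_rot: [0.0, 1.0, 0.005, 0.0]
force: [-6.9, -5.4, 21.2]
finger_gap: 0.389
gripper_force: 60.0
```

Call:
carry_out --targets "0 0 0.1 0;0 0 0 0;0 0 0 0;0 0 0 0;0 0 0 0"

```text
time_s: 26.1
tool_pos: [0.5459, 0.3083, 0.0275]
tool_rot: [0.0, 1.0, 0.005, 0.001]
force: [-10.9, -8.3, 30.1]
finger_gap: 0.387
gripper_force: 60.0
```

Call:
carry_out --targets "0 0 -0.1 0;0 0 -0.1 0;0 0 0 0;0 0 0 0;0 0 -3 0;0 0 -5 0;0 0 -4 0;0 0 0 0;0 0 0 0" --fingers 0.2

```text
time_s: 27.22
tool_pos: [0.5455, 0.3078, 0.146]
tool_rot: [0.0, 1.0, 0.005, -0.0]
force: [-0.7, 0.3, -0.3]
finger_gap: 0.599
gripper_force: 0.0
```

Run:
```python
from h import *
c=snap('wrist','w9.png');snap('top','t9.png')
cv2.imwrite('pics/c9.png',cv2.resize(c['color'][80:280,120:440,::-1],None,fx=2.5,fy=2.5,interpolation=cv2.INTER_CUBIC))
go(J(0,.07,.15),1.57)
```

```text
t 27.325 pos [0.5451 0.3077 0.1453] phi 0.0098 F [ 0.  -0.5 -0.3] gap 0.6028894096850478 0.0 | d [ 0.11  0.03 -0.47] tw -1.5602 q7 -2.35
```

View pics/c9.png

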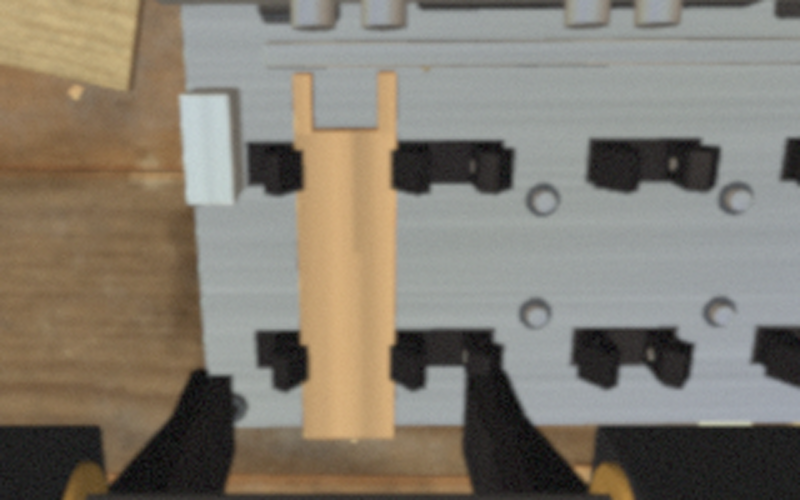

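Run:
```python
from h import *
t=load('t9.png');t0=load('t0.png')
bar(t0,308,372,220,245);bar(t,300,390,212,262)
hsv=cv2.cvtColor(t['color'],cv2.COLOR_RGB2HSV);print(hsv[231,325:355:5].tolist())
d=cv2.absdiff(t['color'],t0['color']).max(2)[215:265,280:390];print((d>40).sum())
```

```text
bar [array([406.5,  75.6]), array([111.6,  12.9]), np.float64(88.4)]
bar [array([400.2,  33.9]), array([151. , 123.6]), np.float64(85.8)]
[[18, 122, 167], [19, 94, 100], [20, 86, 131], [18, 85, 141], [18, 86, 154], [18, 84, 161]]
1655
```

Call:
carry_out --targets "0 0 -4 0;-6 0 0 -0.16;-2 0 0 -0.16;0 5 0 -0.16;0 0 0 -0.16;0 0 0 -0.16;0 0 0 -0.16;0 0 0 -0.16;0 0 0 -0.16;0 0 0 -0.16;0 0 0 -0.12;0 0 0 0"

```text
time_s: 28.82
tool_pos: [0.4819, 0.2566, 0.1858]
tool_rot: [-0.0, 0.708, 0.706, -0.001]
force: [-0.3, -0.2, -0.3]
finger_gap: 0.598
gripper_force: 0.0
```

Run:
```python
from h import *
go([.41,.035,.2],1.57)
```

```text
t 28.825 pos [0.4819 0.2566 0.1858] phi 1.5689 F [-0.3 -0.2 -0.3] gap 0.5975859701369235 0.0 | d [-22.18  -7.15  -1.4 ] tw -0.0011 q7 -0.77
```

Call:
carry_out --targets "-3 -0.8 -0.5 0;-6 -1.5 -0.5 0;-6 -1.5 -0.4 0;-6 -1.5 0 0;-4.7 -0.9 0 0;0 0 0 0;0 0 0 0"

```text
time_s: 29.7
tool_pos: [0.4199, 0.0005, 0.2006]
tool_rot: [-0.0, 0.708, 0.706, 0.0]
force: [0.1, 0.6, 0.0]
finger_gap: 0.599
gripper_force: 0.0
```

Run:
```python
from h import *
c=snap('wrist','w10.png');go([.41,.084,.1],1.57)
cv2.imwrite('pics/c10.png',c['color'][:,:,::-1])
print(proj(c,[.41,.084,.01]))
```

```text
t 29.75 pos [0.42   0.001  0.2007] phi 1.5697 F [ 0.3  0.9 -0.3] gap 0.6001056342360332 0.0 | d [ 8.3  -1.01 10.07] tw -0.0003 q7 -0.03
[249.84015837  90.3403375 ]
```

View pics/c10.png

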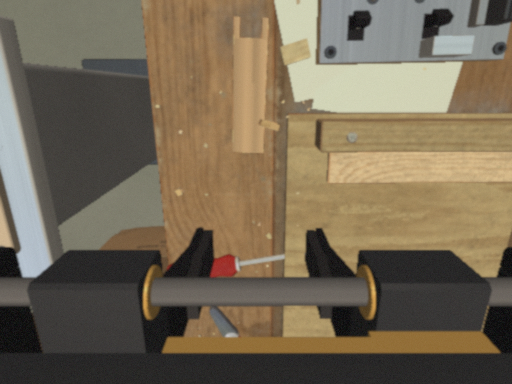

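Run:
```python
from h import *
c=load('w10.png')
X=np.array([ray(c,*p,.01) for p in [(236,16),(269,17),(264,152),(233,151)]]);print(X.round(4),X.mean(0),np.linalg.norm(X[0]-X[3]),np.linalg.norm(X[2]-X[3]))
for a,b in((0,3),(1,2)): d=X[a]-X[b];print(np.arctan2(d[1],d[0]))
bar(c,225,275,5,165)
go(np.r_[X.mean(0)[:2],.07],1.57)
```

```text
[[0.397  0.1543 0.01  ]
 [0.4298 0.1534 0.01  ]
 [0.4252 0.0179 0.01  ]
 [0.3904 0.0191 0.01  ]] [0.41059838 0.08619123 0.01      ] 0.1353488606070327 0.03480073838527629
1.5217233569640194
1.536958098639564
bar [array([415. ,  85.1]), array([135.7,  45.9]), np.float64(87.5)]
t 29.75 pos [0.42   0.001  0.2007] phi 1.5697 F [ 0.3  0.9 -0.3] gap 0.6001056342360332 0.0 | d [ 8.52 -0.95 13.07] tw -0.0003 q7 -0.03
```

Call:
carry_out --targets "4 -0.5 3 0;4.45 -0.4 4 0;0 0 4 0.04;0 0 2 0;0 0 0 0;0 0 0 0"

```text
time_s: 30.5
tool_pos: [0.4115, 0.0853, 0.0716]
tool_rot: [0.0, 0.721, 0.693, 0.001]
force: [-0.1, -1.0, -0.0]
finger_gap: 0.599
gripper_force: 0.0
```

Run:
```python
from h import *
go([.4105,.0855,.0025],1.53)
```

```text
t 30.5 pos [0.4115 0.0853 0.0716] phi 1.5306 F [-0.1 -1.  -0. ] gap 0.5991008309946502 0.0 | d [ 0.01 -0.11  6.91] tw 0.0006 q7 -0.44
```

Call:
carry_out --targets "0 -0.1 2 0;0 0 3 0;0 0 1.4 0;0 0 0.5 0;0 0 0 0;0 0 0 0"

```text
time_s: 31.25
tool_pos: [0.4107, 0.0846, 0.0025]
tool_rot: [0.001, 0.721, 0.692, 0.0]
force: [0.9, 0.3, -0.5]
finger_gap: 0.599
gripper_force: 0.0
```

Call:
carry_out --targets "0 0 0 0;0 0 0 0;0 0 0 0;0 0 0 0;0 0 0 0" --fingers -1 --newtons 55

```text
time_s: 31.88
tool_pos: [0.4102, 0.0844, 0.0019]
tool_rot: [0.0, 0.721, 0.692, 0.0]
force: [-0.8, -1.4, 5.6]
finger_gap: 0.392
gripper_force: 55.0
```

Call:
carry_out --targets "0 0 -2 0;0 0 -5 0;0 0 -5 0;0 0 -1 0;0 0 0 0;0 0 0 0"

```text
time_s: 32.62
tool_pos: [0.4091, 0.0843, 0.1303]
tool_rot: [-0.001, 0.721, 0.692, -0.001]
force: [0.2, -0.6, -0.6]
finger_gap: 0.393
gripper_force: 55.0
```

Run:
```python
from h import *
c=snap('wrist','w11.png');s=bot.sense();print(s['tool_pos'])
hsv=cv2.cvtColor(c['color'],cv2.COLOR_RGB2HSV);cv2.imwrite('pics/w11.png',c['color'][:,:,::-1])
bar(c,180,340,90,240,s['tool_pos'][2]+.0075)
go(J(-.001,0,.14),.014)
```

```text
[0.40908311 0.084393   0.13033152]
bar [array([416. , 123.1]), array([61.2, 55. ]), np.float64(87.7)]
t 32.675 pos [0.4091 0.0844 0.1303] phi 1.53 F [ 0.8  1.  -0.4] gap 0.39573793635923765 54.99987244606018 | d [15.85 13.07 -1.  ] tw 1.516 q7 -0.33
```

Call:
carry_out --targets "2 3 -0.3 0;3.5 5 -0.3 0;2.4 3.9 -0.4 0;1 1.5 0 0;0 0 0 0.15;0 0 0 0.17;0 0 0 0.17;0 0 0 0.17;0 0 0 0.17;0 0 0 0.17;0 0 0 0.17;0 0 0 0.17;0 0 0 0.176;0 0 0 0;0 0 0 0"

```text
time_s: 34.55
tool_pos: [0.5472, 0.1681, 0.1409]
tool_rot: [0.0, 1.0, 0.009, -0.001]
force: [-0.5, -0.1, -1.5]
finger_gap: 0.391
gripper_force: 55.0
```

Run:
```python
from h import *
c=snap('wrist','w12.png');go([.547,.168,.062],.014)
o=np.array([.5472,.2374]);a=.014;R=np.array([[np.cos(a),-np.sin(a)],[np.sin(a),np.cos(a)]])
print('pred pins',[proj(c,J(x,y,.029)).round(1) for y in(0,) for x in(.0215,-.0215)],'gripped bar hooks',[proj(c,J(.0685,.07+s*.0175,.035)).round(1) for s in(1,-1)])
h=bot.sense()['tool_pos'][2]
hsv=cv2.cvtColor(c['color'],cv2.COLOR_RGB2HSV)
m=((hsv[...,2]>150)&(hsv[...,1]>60)&(hsv[...,0]<22)).astype(np.uint8);m[250:]=0
for k in cv2.findContours(m,0,1)[0]:
    if cv2.contourArea(k)>800:
        x,y,w,H=cv2.boundingRect(k);print('box',x,y,w,H, [(R.T@(ray(c,u,y,z)[:2]-o)*1000).round(1).tolist() for u in(x,x+w) for z in(h+.0075,.035)])
g=cv2.cvtColor(c['color'],cv2.COLOR_RGB2GRAY)
cs=cv2.HoughCircles(g[:230],cv2.HOUGH_GRADIENT,1,20,param1=120,param2=12,minRadius=4,maxRadius=9)
if cs is not None: print([( (u,v),(R.T@(ray(c,u,v,.029)[:2]-o)*1000).round(1).tolist()) for u,v,r in cs[0]])
```

```text
t 34.6 pos [0.5473 0.168  0.1411] phi 0.0173 F [-0.2  0.2  0.6] gap 0.3899631268904855 54.99996364116669 | d [-0.02  0.    7.91] tw 0.0033 q7 -2.11
pred pins [array([181.1, 161.5]), array([184.4, 207.2])] gripped bar hooks [array([ 68.1, 106.3]), array([111. , 106.5])]
box 223 124 73 126 [[67.2, -51.3], [54.9, -38.6], [67.4, -86.1], [55.2, -99.1]]
box 67 108 61 142 [[74.2, 21.8], [67.1, 88.6], [74.4, -6.9], [67.4, 38.7]]
box 387 0 125 250 [[119.6, -122.8], [146.0, -162.9], [119.9, -176.1], [146.4, -255.5]]
box 367 0 39 249 [[119.6, -114.3], [145.9, -148.1], [119.6, -130.9], [146.1, -177.0]]
[((np.float32(185.5), np.float32(206.5)), [-20.8, -1.1]), ((np.float32(181.5), np.float32(160.5)), [22.4, -0.4]), ((np.float32(259.5), np.float32(160.5)), [22.8, -69.0])]
```

Call:
carry_out --targets "0 0 3 0.003;0 0 3 0;0 0 2.3 0;0 0 0.7 0;0 0 0.7 0;0 0 0.7 0;0 0 0.4 0;0 0 0 0;0 0 0 0" --newtons 60

```text
time_s: 35.72
tool_pos: [0.5478, 0.1679, 0.0339]
tool_rot: [0.0, 1.0, 0.005, 0.0]
force: [1.1, -1.5, -0.8]
finger_gap: 0.391
gripper_force: 60.0
```

Call:
carry_out --targets "0 0 0.2 0;0 0 0.2 0;0 0 0.2 0;0 0 0.1 0;0 0 0 0;0 0 0 0;0 0 0 0"

```text
time_s: 36.6
tool_pos: [0.5477, 0.168, 0.027]
tool_rot: [0.0, 1.0, 0.005, 0.0]
force: [-0.5, 0.1, 5.7]
finger_gap: 0.39
gripper_force: 60.0
```

Call:
carry_out --targets "0 0 0.15 0;0 0 0.15 0;0 0 0 0;0 0 0 0;0 0 0 0;0 0 0 0"

```text
time_s: 37.35
tool_pos: [0.5478, 0.168, 0.0268]
tool_rot: [0.001, 1.0, 0.005, 0.0]
force: [-15.4, -6.5, 39.2]
finger_gap: 0.393
gripper_force: 60.0
```

Down hard on the deck; release and check.

Call:
carry_out --targets "0 0 -0.15 0;0 0 -0.15 0;0 0 0 0;0 0 0 0;0 0 0 0;0 0 -3 0;0 0 -5 0;0 0 -4 0;0 0 0 0;0 0 0 0" --fingers 0.2

```text
time_s: 38.6
tool_pos: [0.5472, 0.1676, 0.146]
tool_rot: [0.0, 1.0, 0.005, -0.0]
force: [-0.6, 0.4, -0.9]
finger_gap: 0.597
gripper_force: 0.0
```

Run:
```python
from h import *
c=snap('wrist','w13.png');snap('top','t13.png')
cv2.imwrite('pics/c13.png',cv2.resize(c['color'][60:280,20:380,::-1],None,fx=2.2,fy=2.2,interpolation=cv2.INTER_CUBIC))
go(J(.105,0,.25),1.585)
```

```text
t 38.7 pos [0.5469 0.1676 0.1453] phi 0.0107 F [ 0.1  0.8 -0.5] gap 0.6001996917491059 0.0 | d [ 10.59  -7.01 -10.49] tw -1.5743 q7 -2.11
```

View pics/c13.png

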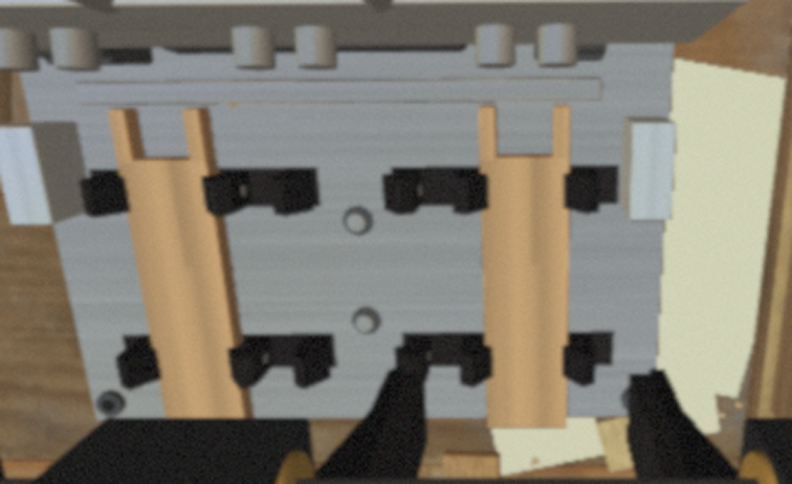

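Call:
carry_out --targets "0 -1 -3 -0.15;0 -2 -5 -0.16;0 -2 -2.5 -0.16;0 -2 0 -0.16;0 0 0 -0.16;0 0 0 -0.16;0 0 0 -0.16;0 0 0 -0.16;0 0 0 -0.16;0 0 0 -0.144;0 5 0 0;0 5 0 0;0 0.7 0 0;0 0 0 0;0 0 0 0" --fingers -0.3

```text
time_s: 40.58
tool_pos: [0.6346, 0.2365, 0.2519]
tool_rot: [-0.0, 0.702, 0.713, -0.0]
force: [-0.4, -0.3, 0.4]
finger_gap: 0.353
gripper_force: 0.0
```

Run:
```python
from h import *
go([.6546,.239,.157],1.585)
c=snap('wrist','w14.png');snap('side','s14.png')
```

```text
t 40.575 pos [0.6346 0.2365 0.2519] phi 1.5862 F [-0.4 -0.3  0.4] gap 0.35346540445946056 0.0 | d [0.22 2.   9.49] tw 0.0012 q7 -0.67
```

Call:
carry_out --targets "0.2 2 0 0;0 0 0 0;0 0 3 0;0 0 3 0;0 0 2.5 0;0 0 1 0;0 0 0 0;0 0 0 0"

```text
time_s: 41.68
tool_pos: [0.656, 0.2385, 0.1582]
tool_rot: [0.0, 0.702, 0.712, 0.001]
force: [-0.1, -1.1, 0.2]
finger_gap: 0.351
gripper_force: 0.0
```

Call:
carry_out --targets "0 0 0 0;0 0 0 0;0 0 0 0;0 0 0 0;0 0 0 0" --fingers -1 --newtons 15

```text
time_s: 42.3
tool_pos: [0.6556, 0.2383, 0.1569]
tool_rot: [0.0, 0.702, 0.712, 0.0]
force: [-1.3, -0.4, 2.8]
finger_gap: 0.109
gripper_force: 15.0
```

Rod held. Swing down along the same arc.

Call:
carry_out --targets "0 -1.1 -0.09 0;0 -1.1 0.02 0;0 -1.09 0.13 0;0 -1.07 0.24 0;0 -1.04 0.35 0;0 -1 0.45 0;0 -0.95 0.55 0;0 -0.89 0.64 0;0 -0.83 0.73 0;0 -0.75 0.8 0;0 -0.67 0.88 0;0 -0.57 0.94 0;0 -0.48 0.99 0;0 -0.38 1.03 0;0 -0.27 1.07 0;0 -0.16 1.09 0;0 -0.05 1.1 0;0 0 0 0;0 0 0 0"

```text
time_s: 44.68
tool_pos: [0.5295, 0.2362, 0.0459]
tool_rot: [-0.001, 0.702, 0.712, -0.002]
force: [-7.8, -1.1, -2.7]
finger_gap: 0.106
gripper_force: 15.0
```

Call:
carry_out --targets "0 0 0.2 0;0 0 0.1 0;0 0 0 0;0 0 0 0"

```text
time_s: 45.18
tool_pos: [0.5295, 0.2363, 0.0431]
tool_rot: [-0.001, 0.702, 0.712, -0.002]
force: [-7.2, -0.6, -1.6]
finger_gap: 0.107
gripper_force: 15.0
```

Call:
carry_out --targets "0 0 0 0;0 0 0 0;0 0 0 0;0 0 -3 0;0 0 -3 0;0 0 0 0;0 0 0 0" --fingers -0.6

```text
time_s: 46.05
tool_pos: [0.5317, 0.2361, 0.1041]
tool_rot: [0.0, 0.702, 0.712, -0.0]
force: [-0.3, 0.4, -0.3]
finger_gap: 0.198
gripper_force: 0.0
```

Call:
carry_out --targets "0 0 0 0;0 0 0 0;0 0 0 0;0 0 0 0;0 0 1.5 0;0 0 1 0;0 0 0.7 0;0 0 0.5 0;0 0 0.3 0;0 0 0 0;0 0 0 0" --fingers -1

```text
time_s: 47.42
tool_pos: [0.5318, 0.2365, 0.0648]
tool_rot: [0.0, 0.702, 0.712, 0.0]
force: [0.2, -0.3, 0.0]
finger_gap: 0.008
gripper_force: 0.0
```

Call:
carry_out --targets "0 -0.25 0.2 0;0 0 0.2 0;0 0 0.2 0;0 0 0.2 0;0 0 0 0;0 0 0 0"

```text
time_s: 48.18
tool_pos: [0.5292, 0.2367, 0.0605]
tool_rot: [0.001, 0.702, 0.712, -0.0]
force: [-17.2, -10.7, 45.7]
finger_gap: 0.001
gripper_force: 23.3
```

Call:
carry_out --targets "0 0 -2 0;0 0 -4 0;0 0 -5 0;-5 3 -1.5 0;-5.7 3.4 0 0;0 0 0 -0.15;0 0 0 -0.16;0 0 0 -0.16;0 0 0 -0.16;0 0 0 -0.16;0 0 0 -0.16;0 0 0 -0.16;0 0 0 -0.16;0 0 0 -0.16;0 0 0 -0.14;0 0 0 0;0 0 0 0" --fingers -0.4

```text
time_s: 50.3
tool_pos: [0.5926, 0.1336, 0.1815]
tool_rot: [0.0, -0.005, 1.0, 0.0]
force: [0.4, -0.2, 0.0]
finger_gap: 0.297
gripper_force: 0.0
```

Run:
```python
from h import *
go([.5933,.1285,.075],3.156)
c=snap('wrist','w15.png')
# wing: dark blob near predicted
p=proj(c,[.5935,.129,.086]);print(p)
g=cv2.cvtColor(c['color'],cv2.COLOR_RGB2GRAY);x,y=int(p[0])-20,int(p[1])-25
m=(g[y:y+50,x:x+40]<75).astype(np.uint8)
for k in cv2.findContours(m,0,1)[0]:
    if cv2.contourArea(k)>40:
        r=cv2.minAreaRect(k);print(r[0][0]+x,r[0][1]+y,r[1],r[2],ray(c,r[0][0]+x,r[0][1]+y,.08))
w2=load('w2.png');g=cv2.cvtColor(w2['color'],cv2.COLOR_RGB2GRAY);p=proj(w2,[.5935,.129,.086]);x,y=int(p[0])-20,int(p[1])-25
m=(g[y:y+50,x:x+40]<75).astype(np.uint8)
for k in cv2.findContours(m,0,1)[0]:
    if cv2.contourArea(k)>40:
        r=cv2.minAreaRect(k);print('w2',r[0][0]+x,r[0][1]+y,r[1],r[2],ray(w2,r[0][0]+x,r[0][1]+y,.08))
```

```text
t 50.3 pos [0.5926 0.1336 0.1815] phi -3.1315 F [ 0.4 -0.2  0. ] gap 0.2967025703158346 0.0 | d [-0.06 -0.51 10.65] tw -0.0043 q7 0.88
[252.7032091  194.02524314]
267.0 209.5 (17.0, 8.0) 90.0 [0.60988705 0.14167981 0.08      ]
253.0 191.0 (38.0, 14.0) 90.0 [0.59272654 0.12914855 0.08      ]
w2 257.03846168518066 184.1923065185547 (13.133167266845703, 36.412349700927734) 11.888657569885254 [0.59218895 0.12842171 0.08      ]
```

Call:
carry_out --targets "-0.05 -0.5 3 0;0 0 3 0;0 0 3 0;0 0 1.6 0;0 0 0 0;0 0 0 0"

```text
time_s: 51.1
tool_pos: [0.5938, 0.129, 0.0768]
tool_rot: [0.001, -0.006, 1.0, 0.0]
force: [-1.1, 0.6, 0.2]
finger_gap: 0.297
gripper_force: 0.0
```

Call:
carry_out --targets "0 0 0 0;0 0 0 0;0 0 0 0;0 0 0 0;0 0 0 0" --fingers -1 --newtons 45

```text
time_s: 51.72
tool_pos: [0.5934, 0.1281, 0.0756]
tool_rot: [0.0, -0.006, 1.0, -0.0]
force: [0.4, -3.3, 1.9]
finger_gap: 0.098
gripper_force: 45.0
```

Call:
carry_out --targets "0 0 0.2 0;0 0 0.3 0;0 0 0.3 0;0 0 0.2 0;0 0 0.1 0;0 0 0 0;0 0 0 0"

```text
time_s: 52.6
tool_pos: [0.5936, 0.1283, 0.0665]
tool_rot: [0.001, -0.006, 1.0, -0.001]
force: [-6.6, -9.4, 23.0]
finger_gap: 0.101
gripper_force: 45.0
```

Call:
carry_out --targets "0 0 0 0.13;0 0 0 0.16;0 0 0 0.16;0 0 0 0.16;0 0 0 0.16;0 0 0 0.16;0 0 0 0.16;0 0 0 0.16;0 0 0 0.16;0 0 0 0.16;0 0 0 0.03;0 0 0 0;0 0 0 0"

```text
time_s: 54.22
tool_pos: [0.5945, 0.1291, 0.0666]
tool_rot: [0.001, 0.713, 0.702, 0.001]
force: [-2.7, -5.6, 19.5]
finger_gap: 0.094
gripper_force: 45.2
```

Run:
```python
from h import *
go([.5933,.1285,.075],1.585);print(bot.sense()['wrist_torque'])
```

```text
t 54.225 pos [0.5945 0.1291 0.0666] phi 1.5553 F [-2.7 -5.6 19.5] gap 0.09417069046083988 45.15719711780548 | d [-0.06 -0.12 -0.84] tw -0.0297 q7 -0.63
[-1.31109725  0.49272846  0.36011066]
```

Fully turned. Release, lift, and check.

Call:
carry_out --targets "0 0 -0.1 0;0 0 -0.1 0;0 0 0 0;0 0 0 0;0 0 -2 0;0 0 -4 0;0 0 -5 0;0 0 -1.2 0;0 0 0 0;0 0 0 0" --fingers -0.4

```text
time_s: 55.48
tool_pos: [0.5926, 0.1282, 0.1874]
tool_rot: [-0.0, 0.713, 0.701, -0.001]
force: [-0.1, -0.1, -0.2]
finger_gap: 0.3
gripper_force: 0.0
```

Run:
```python
from h import *
c=snap('wrist','w16.png');go([.5933,.1285,.2],1.585)
p=proj(c,[.5935,.129,.079]);print(p)
g=cv2.cvtColor(c['color'],cv2.COLOR_RGB2GRAY);x,y=int(p[0])-25,int(p[1])-30
m=(g[y:y+60,x:x+45]<75).astype(np.uint8)
print('\n'.join(''.join('#' if v else '.' for v in r) for r in m[::2,::1]))
for k in cv2.findContours(m,0,1)[0]:
    if cv2.contourArea(k)>40:
        r=cv2.minAreaRect(k);print(r[0][0]+x,r[0][1]+y,r[1],r[2],ray(c,r[0][0]+x,r[0][1]+y,.079))
```

```text
t 55.525 pos [0.5926 0.1283 0.1872] phi 1.5548 F [ 0.5 -0.3 -0.6] gap 0.30344843571052577 0.0 | d [ 0.03  0.07 -1.28] tw -0.0302 q7 -0.56
[260.62751562 188.02353233]
.............................................
.............................................
.............................................
.............................................
.............................................
.......................######................
......................########...............
.............................#...............
.............................#...............
......................#....#.#...............
......................#...######.............
....................###.......##.............
....................###.......##.............
.....................###.....###.............
.....................##.......##.............
......................#.....###..............
.............................................
.............................#...............
.............................................
...........................#.................
............................#................
.............................................
.............................................
.............................................
.............................................
.............................................
.............................................
.............................................
.............................................
.............................................
263.1000003814697 177.30000114440918 (22.768400192260742, 6.9570112228393555) 71.56504821777344 [0.59581708 0.13888394 0.079     ]
```

Run:
```python
from h import *
for f in('w16.png','w1.png'):
    c=load(f);p=proj(c,[.5935,.129,.079]);g=cv2.cvtColor(c['color'],cv2.COLOR_RGB2GRAY);x,y=int(p[0])-25,int(p[1])-35
    print(f,x,y);print('\n'.join(''.join('#+-. '[min(4,int(v)//45)] for v in r) for r in g[y:y+64:2,x:x+60]))
```

```text
w16.png 235 153
.                              ..---+-----++++++++++++++++++
..                              .........-++++++++++++++++++
..                                      .-++++++++++++++++++
..                                      .-++++++++++++++++++
..                                      .-++++++++++++++++++
..                                      .-++++++++++++++++++
..                    ........          .-+++++++----+++++++
..                   .++++++++..        .-+++++--....-++++++
..                  .-++++++++-..       .-+++++--....-++++++
...              ...--++++++++--....    .-+++++++----+++++++
...            .....--+++++++++-......  .-++++++++++++++++++
...          .......--+++++++++-........ ...................
...         ........-+++++++++++--.......                   
...        .......--+++++++++++++--......                   
...        .......-+++++++++++++++--.....                   
...         .....--+++++++++++++++--......                  
...         ......-+++++++++++++++-.......                  
...         ......--+++++++++++++--......      
[... 2134 characters left out ...]
-....                        
    ..            ...--+++++++--...                 ... ....
     .     .......   ..-++++++--.......                 .---
                      .-++++++-.                       .----
                      .-++++++-.                       .----
                      .--+++++-.                       .----
                        ..                            .-----
                                                      .-----
                                                      .-----
                                                     .------
                                                     .------
                                                     .------
```

```bash
python3 -c "
from workcell import bot
print(bot.sign_off())"
```

```text
the job is handed in; nothing more can be done
None
```

The job is handed in: I found two short bars, and both are gripped in the jig's left and right stations, with the guide plate shut and the stud pushed in and locked. The hand-in gave no verdict, and with the plate down I could not see the bars for a final look.

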